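# Snug the glue press on a photo frame

### The arm

A 6-joint arm with a two-finger parallel gripper is mounted at the origin on the work surface. World frame = base frame: x ahead of the robot, y to its left, z up, the work surface at z = 0. Lengths are in m, angles in rad, forces in N, time in s.
With the tool pointing down it reaches from about 0.425 to 1.125 m from the base axis. Payload 14.9 kg.
Tool frame: the origin (TCP) lies between the finger pads; the fingertips stand 19 mm ahead of it and the grasp point (between the pads) is the TCP (robot.nose_length is the distance from the TCP to the fingertips, in m); z points along the fingers, y is the line along which they close (so a half turn about z gives the same grasp; the last joint's range is limited). The gripper opens to 91 mm and grips with 3 to 60 N. Pads are 32 mm wide; open, the fingers measure 118 mm over their backs; the gripper's body (76 mm by 178 mm) begins 60 mm behind the grasp point.
Start: joints at [-1.255, 0.379, 1.734, -0, 1.028, -0.033], TCP at [0.239, -0.658, 0.233] pointing down, gripper open.
Joint ranges: [-2.77, 2.77], [-0.74, 2.19], [0, 2.66], [-1.06, 4.2], [0.31, 2.87], [-3.08, 3.08]. Speed limits (rad/s): [1.89, 1.89, 2.39, 3.14, 3.14, 3.14].

### API

Orientations are given as [roll, pitch, yaw] about the fixed x, y, z axes, in that order (R = Rz(yaw) Ry(pitch) Rx(roll)).
In Python, from plant import monitor, vision, order, spot_in, mark_of, robot gives the robot as it stands.
- The arm moves only by the tool jog_arm, never from a script. Its argument "plan" is a list of rows, each an object with "linear": the shift along the tool's x, y, z scaled (see below), a list of three; "spin": the turn about the tool's z scaled (see below). A call has 1 to 20 rows; each row is the pose to reach, as a shift and turn from the pose commanded when the call began, along the tool's axes at that moment; what a row does not reach only later rows make up. The controller multiplies each number of a shift by 0.3 m and each number of a turn by 90 degrees. A row lasts 1/8 s, in which the tool goes at most 62.5 mm and 10.7 degrees, less where a joint would pass 70% of its speed; a pose out of reach is approached as far as the arm can. A call with a number of a shift or a turn outside -1 to 1 is refused whole. A call with a gripper value outside its range is refused whole. "grip" is the closure in counts, from 0 (fully open) to 255 (shut), set as the call begins (left out, the last holds). The fingers move at their own pace and stop on an object; "grip_force" is the grip in N (left out, the last holds). Time passes only in rows, so rows that repeat a pose let the fingers close. It gives the time, the measured TCP pose, the force, the opening and the grip force at its end, in the units of the state.
- monitor.read_state(): the state, without advancing time (a new reading comes with each control period).
- vision.get_image(name): name is "side" or "top" or "wrist"; returns a dict with "frame" (480x640x3 uint8, red, green, blue), "fx", "fy", "cx", "cy" (pixels), "rvec" (rotation vector, rad) and "tvec" (3), from world to camera coordinates, as OpenCV has them. Camera axes: x right, y down, z forward; pixel columns grow to the right and rows downward; lengths in m; the calibration is good to about 2 mm. The wrist camera is an equidistant fisheye: a pixel r from the principal point sees the ray r / f radians off the axis. A picture is of the moment at which its call begins. There is no depth.
- order.sign_off(): hands the job in; it is judged then, once.
Trained networks look in the newest picture that a camera, given by its name, has taken for a name from the list of things; names that differ only in an ending like _2 or _b are one class to them, and where a whole thing is asked for, a point or a joint stands for the part that bears it (a point fixed in the world has none). Each returns a list of dicts, best first, with "confidence" (0 to 1); they miss things now and then, are a little off and sometimes report something else, mostly with a low value. They report only what shows in the picture. A call takes as long as a camera call. They do not tell look-alikes from the thing itself.
- spot_in(label, camera): "bbox" ([left, top, width, height] in pixels, round what is visible of it).
- mark_of(label, camera): "position" ([column, row] in pixels: a listed point, or the origin of a listed thing).
The state is a dict: "time_s": time; "joint_pos": joint angles; "joint_velocities": joint speeds; "joint_efforts": joint torques, N m; "tool_pos": TCP position; "tool_rot": TCP orientation; "ft_force": force on the tool from outside, world axes, zero at the start; "wrist_torque": the same for the moment, N m; "finger_gap": finger opening in m; "grasp_force": force on a finger pad.
Only numpy, scipy, OpenCV 4.12 (cv2) and the standard library are available. Lean on these libraries where they do the work, as an engineer would, in place of code of your own. Each camera call takes 0.05 s, during which the arm holds its last target. There are 200 camera calls.

### The job

An oak photo frame has just been glued and lies in one of the two small blue screw presses; the other press is empty. Turn the handle of the press that holds the frame clockwise (seen from above) until its rubber pad comes down on the frame, then snug it: about 25 degrees past first touch, firm but not cranked down hard, and let go. Leave the empty press's handle as it is and do not shift the frame.

Things in the scene. Friction and masses are not known exactly. Their poses are not given: they have to be found in the camera images.
- press_grip (a point): Centre of the black T-bar handle (100 long along x, 14 wide along y, 24 high) on top of the blue press holding the frame, 190 above the table, 37 above the press arm. Axes turn with the bar; z up. It turns about z, staying level at this height; clockwise from above lowers the pad 6 mm per rad. Drag 0.12 Nm; pad load adds 0.006 Nm per N. Touch comes after 0.55 to 1.0 rad.
- press_pad: Black rubber pad (disc, 34 across) under the screw of the press that holds the frame, straight below the handle's centre. Origin: centre of its underside, z up; moves straight down, starting 3 to 6 above the frame. It is sprung: past first touch its force on the frame grows by about 50 N per rad of handle. Let go, the screw holds up to about 20 N (any excess backs off). Snug is 7 to 50 N.
- frame: Loose oak photo frame, 180 (x) by 130 (y), 22 thick, rails 35 wide, lying flat on the press's grey bed plate, one long rail under the pad. Origin: centre of its underside, z up, so its top lies 22 above the origin.
- spare_end (a point): White-dotted end of the handle of the other press: same build and colours, but empty. The point lies 45 out from that handle's axis, at mid-height of its bar. Leave that handle alone.
Not all that is in view belongs to the job. Of the things like the frame, leave any that is white; of the rest the smaller one is meant.

How it is judged:
By the outcome, as a careful person would: the job done as asked, in the order asked, and still so for the second after the job is handed in, with the robot touching nothing.
It also fails if it takes over 32 s, if anything falls off the work surface, if the arm or the gripper's body presses on something with over 40 N, if the wrist force passes 120 N, or if a joint passes its speed limit or range.

## Working session

There is one attempt and no reset: what is moved stays moved. The work goes in short steps, Python scripts to look and compute and a tool call to move; the robot and the scene stay as the last step left them, time stands still between calls to the robot, and variables do not carry over. Pictures are saved under pics/ and viewed, at most 10 in all, crops included, and the job is handed in when it is done.

Besides the shell and the picture viewer there is one more tool, called after "Emit:" in YAML: its name, and indented under it one key for each argument. jog_arm: Moves the arm, as the interface text tells. Its arguments: {"type":"object","properties":{"plan":{"type":"array","items":{"type":"object","properties":{"linear":{"type":"array","items":{"type":"number"}},"spin":{"type":"number"}}}},"grip":{"type":"number"},"grip_force":{"type":"number"}},"required":["plan"]}

```bash
mkdir -p pics
cat > h.py <<'E'
import numpy as np, cv2
from plant import monitor, vision, order, spot_in, mark_of, robot
def ray(im,p):
    R=cv2.Rodrigues(np.array(im["rvec"],float))[0]; t=np.array(im["tvec"],float).ravel()
    d=np.array([p[0]-im["cx"],p[1]-im["cy"]])/[im["fx"],im["fy"]]
    if im.get("fish"):
        r=np.hypot(*d); v=np.r_[d/max(r,1e-9)*np.sin(r),np.cos(r)]
    else: v=np.r_[d,1]
    return -R.T@t, R.T@v
def at_z(im,p,z):
    c,v=ray(im,p); return c+v*(z-c[2])/v[2]
def tri(rs):
    A=sum(np.eye(3)-np.outer(v,v)/(v@v) for c,v in rs); b=sum((np.eye(3)-np.outer(v,v)/(v@v))@c for c,v in rs)
    return np.linalg.solve(A,b)
def get(n):
    im=vision.get_image(n); im["fish"]=n=="wrist"; return im
def save(im,f): cv2.imwrite("pics/"+f,im["frame"][:,:,::-1])
E
python3 - <<'E'
from h import *
ims={}
for n in("top","side"):
    im=get(n); save(im,n+"0.png")
    for l in("press_grip","spare_end","frame","press_pad"):
        for m in mark_of(l,n)[:4]:
            z=dict(press_grip=.19,spare_end=.19,frame=.02,press_pad=.1)[l]
            print(n,l,np.round(m["position"]),round(m["confidence"],2),np.round(at_z(im,m["position"],z),3))
        print(n,l,[(np.round(b["bbox"]).tolist(),round(b["confidence"],2)) for b in spot_in(l,n)[:4]])
E
```

```text
top press_grip [([157.0, 112.0, 25.0, 62.0], 0.85)]
top spare_end [479. 154.] 0.74 [ 0.619 -0.218  0.19 ]
top spare_end [([458.0, 148.0, 23.0, 69.0], 0.55)]
top frame [223. 183.] 0.64 [0.584 0.22  0.02 ]
top frame [([183.0, 138.0, 76.0, 90.0], 0.78), ([145.0, 287.0, 138.0, 104.0], 0.73), ([392.0, 304.0, 118.0, 103.0], 0.69)]
top press_pad [194. 174.] 0.65 [0.569 0.253 0.1  ]
top press_pad [([186.0, 171.0, 20.0, 14.0], 0.44)]
side press_grip [115. 261.] 0.62 [0.586 0.267 0.19 ]
side press_grip [165. 333.] 0.36 [0.425 0.305 0.19 ]
side press_grip [([91.0, 239.0, 49.0, 50.0], 0.75)]
side spare_end [([326.0, 124.0, 41.0, 41.0], 0.79)]
side frame [164. 333.] 0.9 [0.576 0.221 0.02 ]
side frame [([111.0, 281.0, 119.0, 106.0], 0.82), ([404.0, 268.0, 6.0, 10.0], 0.62), ([207.0, 343.0, 196.0, 137.0], 0.55)]
side press_pad [131. 338.] 0.61 [0.532 0.297 0.1  ]
side press_pad [([122.0, 329.0, 22.0, 19.0], 0.7), ([91.0, 239.0, 50.0, 50.0], 0.15)]
```

View pics/top0.png

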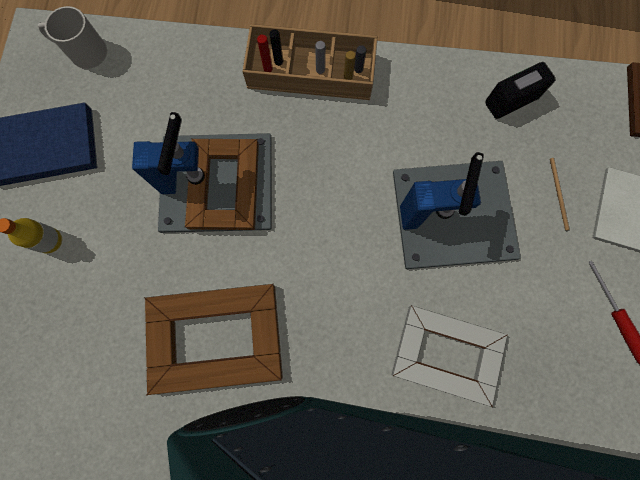

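View pics/side0.png

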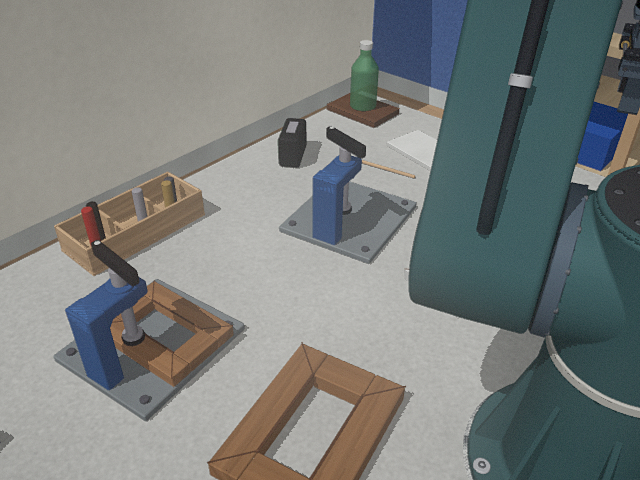

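Candidates for the handle: left press (top image about 170,143; side about 116,262), with the brown frame at (223,183) on its bed, and right press (top about 471,184), which is empty. Frame look-alikes are the large brown frame on the table (214,340) and the white one (450,355). The small brown frame is in the left press, so I choose that handle. One close crop will confirm it, along with a measurement of the bar.

Run:
```python
from h import *
t=get("top"); s=get("side")
cv2.imwrite("pics/crop.png",cv2.resize(t["frame"][95:245,120:290,::-1],None,fx=3.5,fy=3.5,interpolation=cv2.INTER_CUBIC))
print("tri",tri([ray(t,(169.5,143)),ray(s,(115.5,263))]))
def bar(x0,y0,w,h):
    m=(t["frame"][y0:y0+h,x0:x0+w].max(2)<45).astype(np.uint8)
    n,l,st,c=cv2.connectedComponentsWithStats(m); k=1+st[1:,4].argmax()
    yx=np.argwhere(l==k); r=cv2.minAreaRect((yx[:,::-1]+[x0,y0]).astype(np.float32)); b=cv2.boxPoints(r)
    P=np.array([at_z(t,p,.195)[:2] for p in b]); print(r,P.round(4).tolist(),P.mean(0))
    e=[P[1]-P[0],P[2]-P[1]]; d=max(e,key=np.linalg.norm); print("len",[np.linalg.norm(q) for q in e],"ang",np.degrees(np.arctan2(d[1],d[0])))
bar(152,105,36,72); bar(450,145,38,78)
S=monitor.read_state(); print(S["time_s"],S["tool_pos"],S["tool_rot"],S["ft_force"],S["wrist_torque"])
R=cv2.Rodrigues(np.array(t["rvec"]))[0]; print("topcam",-R.T@np.array(t["tvec"]).ravel())
```

```text
tri [0.58437582 0.26887225 0.18861003]
((169.5, 144.0), (64.0, 35.0), 90.0) [[0.6324, 0.3047], [0.6384, 0.249], [0.5318, 0.2302], [0.526, 0.2841]] [0.58212595 0.2670142 ]
len [np.float64(0.05605316231105523), np.float64(0.10818896371833335)] ang -170.03147191658613
((473.3966064453125, 184.74139404296875), (25.47344970703125, 64.34015655517578), 23.198591232299805) [[0.5222, -0.1741], [0.6223, -0.2089], [0.6095, -0.2455], [0.5103, -0.2099]] [ 0.56609207 -0.20961958]
len [np.float64(0.10599797031414368), np.float64(0.038798347519970806)] ang -19.15014631822063
1.0 [ 0.239257   -0.65787822  0.23295443] [3.14153587e+00 1.36313649e-05 3.48862163e-01] [-0.06065097 -0.00375981 -0.011312  ] [ 0.00720672 -0.04193067  0.00417462]
topcam [ 3.20308474e-01 -6.36846405e-04  8.31652175e-01]
```

View pics/crop.png

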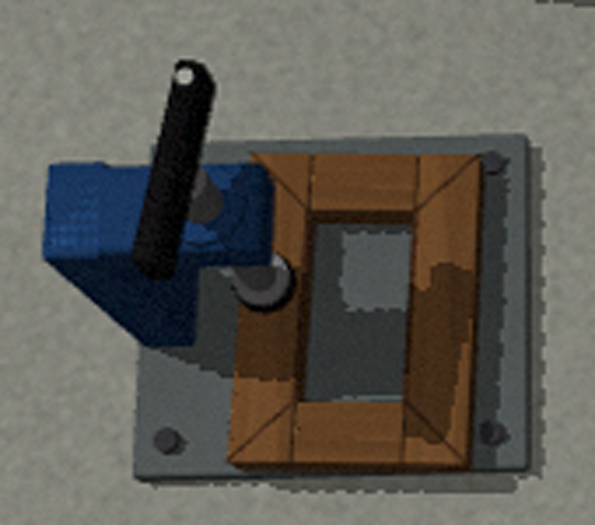

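The crop shows the chosen press: the handle's dotted end is at about (184,75) and its other end at about (155,265) in the crop. The small brown frame lies under the pad at (265,285). Now moving over in stages, spinning by a half-turn variant so joint 6 has room for the clockwise turn.

Emit:
jog_arm:
  plan:
    - {"linear":[0.1,-0.05,-0.2],"spin":-0.05}
    - {"linear":[0.87,-0.53,-0.29],"spin":-0.556}
    - {"linear":[0.87,-0.53,-0.29],"spin":-0.556}
    - {"linear":[0.87,-0.53,-0.29],"spin":-0.556}
    - {"linear":[0.87,-0.53,-0.29],"spin":-0.556}
    - {"linear":[0.87,-0.53,-0.29],"spin":-0.556}
    - {"linear":[0.87,-0.53,-0.29],"spin":-0.556}
    - {"linear":[0.87,-0.53,-0.29],"spin":-0.556}
  grip: 0

```text
time_s: 2.0
tool_pos: [0.4298, -0.4197, 0.3198]
tool_rot: [-3.141, 0.0, 1.221]
ft_force: [0.2, -0.0, -0.1]
finger_gap: 0.0911
grasp_force: 0.0
```

Emit:
jog_arm:
  plan:
    - {"linear":[0.99,0.14,0],"spin":-0.722}
    - {"linear":[0.99,0.14,0],"spin":-0.722}
    - {"linear":[0.99,0.14,0],"spin":-0.722}
    - {"linear":[0.99,0.14,0],"spin":-0.722}
    - {"linear":[0.99,0.14,0],"spin":-0.722}
    - {"linear":[0.99,0.14,0],"spin":-0.722}
    - {"linear":[0.99,0.14,0],"spin":-0.722}
    - {"linear":[0.99,0.14,0],"spin":-0.722}

```text
time_s: 3.0
tool_pos: [0.5708, -0.1556, 0.3198]
tool_rot: [-3.141, -0.0, 2.35]
ft_force: [0.7, -0.1, -0.3]
finger_gap: 0.0912
grasp_force: 0.0
```

Run:
```python
from h import *
t=get("top")
for p in [(184,75),(173,72),(133,262),(155,265)]: print(at_z(t,np.array(p)/3.5+[120,95],.202)[:2])
```

```text
[0.62490543 0.26756948]
[0.62582552 0.27277501]
[0.53449248 0.27372761]
[0.53416296 0.26386701]
```

Emit:
jog_arm:
  plan:
    - {"linear":[0.97,1.0,0.1],"spin":-0.5}
    - {"linear":[0.97,1.0,0.1],"spin":-0.5}
    - {"linear":[0.97,1.0,0.1],"spin":-0.5}
    - {"linear":[0.97,1.0,0.1],"spin":-0.5}
    - {"linear":[0.97,1.0,0.1],"spin":-0.5}
    - {"linear":[0.97,1.0,0.1],"spin":-0.5}
    - {"linear":[0.97,1.0,0.1],"spin":-0.5}
    - {"linear":[0.97,1.0,0.1],"spin":-0.5}
    - {"linear":[0.97,1.0,0.1],"spin":-0.5}

```text
time_s: 4.18
tool_pos: [0.5776, 0.2626, 0.2898]
tool_rot: [-3.141, -0.0, 3.14]
ft_force: [0.0, -0.6, -0.4]
finger_gap: 0.0912
grasp_force: 0.0
```

Run:
```python
from h import *
w=get("wrist"); save(w,"w1.png")
for m in mark_of("press_grip","wrist"): print(m, at_z(w,m["position"],.19))
for m in mark_of("spare_end","wrist"): print(m, at_z(w,m["position"],.19))
for m in spot_in("press_grip","wrist"):
    b=m["bbox"]; print(m,at_z(w,(b[0]+b[2]/2,b[1]+b[3]/2),.195))
S=monitor.read_state(); print(S["time_s"],S["tool_pos"],S["tool_rot"],S["joint_pos"],S["wrist_torque"])
```

```text
{'bbox': [316.5, 192.3, 26.9, 126.9], 'confidence': 0.6} [0.58005593 0.26804227 0.195     ]
4.375 [0.57767922 0.26232038 0.29013181] [3.14153900e+00 1.96333718e-04 3.13969422e+00] [ 3.89529786e-01  2.15606176e-01  1.83647503e+00 -2.85504985e-05
  1.08930949e+00 -1.17935489e+00] [ 0.10524041 -0.10476536 -0.02904394]
```

View pics/w1.png

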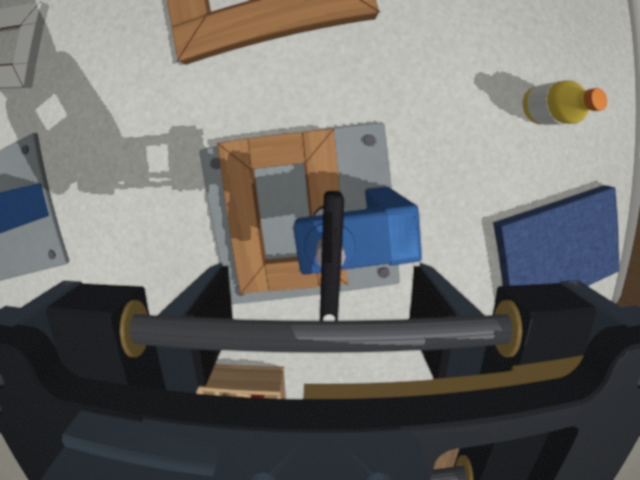

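The wrist view shows the bar from about (334,193) to its dotted end at (329,320), midway between the open fingers and parallel to them, with the small brown frame beside it on the bed. Its centre is about (0.580, 0.267). Next I descend and close.

Emit:
jog_arm:
  plan:
    - {"linear":[-0.008,0.016,0.12],"spin":0}
    - {"linear":[-0.008,0.016,0.24],"spin":0}
    - {"linear":[-0.008,0.016,0.3],"spin":0}
    - {"linear":[-0.008,0.016,0.325],"spin":0}
    - {"linear":[-0.008,0.016,0.325],"spin":0}

```text
time_s: 5.0
tool_pos: [0.5802, 0.2682, 0.193]
tool_rot: [3.141, 0.0, 3.141]
ft_force: [0.7, -0.2, 0.9]
finger_gap: 0.0913
grasp_force: 0.0
```

Emit:
jog_arm:
  plan:
    - {"linear":[0,0,0],"spin":0}
    - {"linear":[0,0,0],"spin":0}
    - {"linear":[0,0,0],"spin":0}
    - {"linear":[0,0,0],"spin":0}
    - {"linear":[0,0,0],"spin":0}
    - {"linear":[0,0,0],"spin":0}
    - {"linear":[0,0,0],"spin":0}
    - {"linear":[0,0,0],"spin":0}
  grip: 255
  grip_force: 25

```text
time_s: 6.0
tool_pos: [0.5799, 0.2695, 0.1925]
tool_rot: [3.139, 0.0, 3.141]
ft_force: [-0.1, 11.1, -2.5]
finger_gap: 0.0206
grasp_force: 25.0
```

```bash
cat > st.py <<'E'
from h import *
S=monitor.read_state(); print(S["time_s"],np.round(S["tool_pos"],4),"yaw",round(np.degrees(S["tool_rot"][2]),2),"F",np.round(S["ft_force"],2),"T",np.round(S["wrist_torque"],3),"j6",round(S["joint_pos"][5],3),"tau6",round(S["joint_efforts"][5],3),S["finger_gap"],S["grasp_force"])
E
python3 st.py
```

```text
6.0 [0.5799 0.2695 0.1925] yaw 179.98 F [-0.11 11.1  -2.53] T [2.19e+00 2.00e-03 7.60e-02] j6 -1.174 tau6 0.073 0.020611954591280093 24.999876022338867
```

```bash
python3 - <<'E'
from h import *
w=get("wrist"); cv2.imwrite("pics/w2.png",cv2.resize(w["frame"][170:410,170:490,::-1],None,fx=2.5,fy=2.5))
E
python3 st.py
```

```text
6.05 [0.5799 0.2695 0.1925] yaw 179.99 F [-0.83 11.32 -2.4 ] T [ 2.209 -0.045  0.028] j6 -1.174 tau6 0.072 0.020306639416197106 25.000087022781372
```

View pics/w2.png

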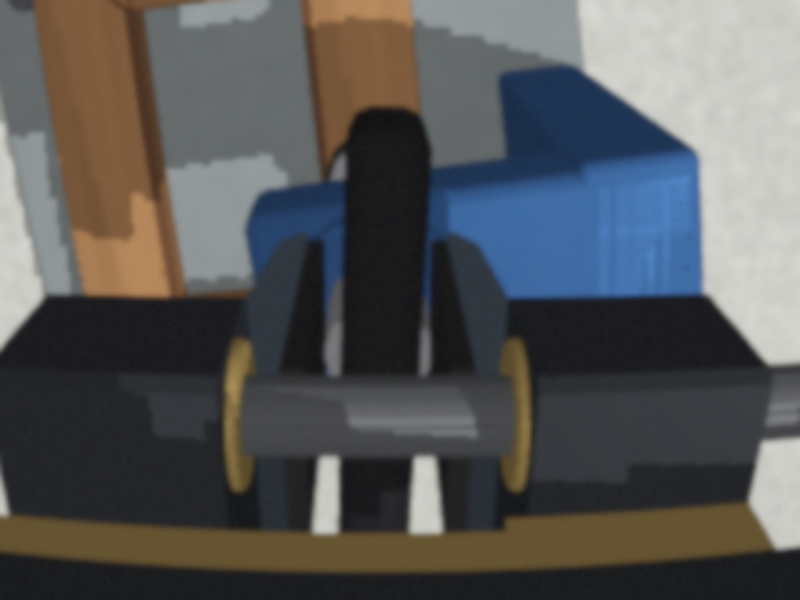

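The crop shows the bar clear of both fingers, and the tips clamped on the roughly 20 mm grey collar below it (about 325–430, 330). I'll open a little, rise 11 mm, shift 2 mm in +y and close on the bar.

Emit:
jog_arm:
  plan:
    - {"linear":[0,0,0],"spin":0}
    - {"linear":[0,0.007,0],"spin":0}
    - {"linear":[0,0.007,-0.035],"spin":0}
    - {"linear":[0,0.007,-0.035],"spin":0}
  grip: 150

```text
time_s: 6.55
tool_pos: [0.5804, 0.2705, 0.2042]
tool_rot: [3.141, 0.002, 3.142]
ft_force: [-0.0, 0.2, -0.3]
finger_gap: 0.0379
grasp_force: 0.0
```

Emit:
jog_arm:
  plan:
    - {"linear":[0,0,0],"spin":0}
    - {"linear":[0,0,0],"spin":0}
    - {"linear":[0,0,0],"spin":0}
    - {"linear":[0,0,0],"spin":0}
    - {"linear":[0,0,0],"spin":0}
    - {"linear":[0,0,0],"spin":0}
  grip: 255
  grip_force: 25

```text
time_s: 7.3
tool_pos: [0.5799, 0.2698, 0.2028]
tool_rot: [-3.141, -0.0, -3.142]
ft_force: [-0.5, -5.3, 1.2]
finger_gap: 0.014
grasp_force: 25.0
```

```bash
python3 st.py
```

```text
7.3 [0.5799 0.2698 0.2028] yaw -180.0 F [-0.46 -5.32  1.24] T [-0.819 -0.282 -0.108] j6 -1.171 tau6 -0.068 0.014020749574963421 24.96980220079422
```

The bar is gripped, with a gap of 14.0 mm. I start the clockwise turn, which is positive tool spin: 28° first, before touch is possible.

Emit:
jog_arm:
  plan:
    - {"linear":[0,-0.003,0],"spin":0.08}
    - {"linear":[0,-0.003,0],"spin":0.16}
    - {"linear":[0,-0.003,0],"spin":0.24}
    - {"linear":[0,-0.003,0],"spin":0.311}
    - {"linear":[0,-0.003,0],"spin":0.311}

```text
time_s: 7.92
tool_pos: [0.5805, 0.2722, 0.2029]
tool_rot: [3.136, -0.0, 2.651]
ft_force: [5.6, 24.2, -11.5]
finger_gap: 0.014
grasp_force: 25.0
```

```bash
cat > rd.py <<'E'
from h import *
L=[]
for i in range(4):
    vision.get_image("side"); S=monitor.read_state(); L.append(np.r_[S["wrist_torque"][2],S["joint_efforts"][5],np.array(S["ft_force"])])
print(S["time_s"],"yaw",round(np.degrees(S["tool_rot"][2]),2),np.round(S["tool_pos"],4),"mean Tz,tau6,F",np.round(np.mean(L,0),3),"sd",np.round(np.std(L,0)[:2],3),"gap",round(S["finger_gap"],4))
E
python3 rd.py
```

```text
8.125 yaw 151.99 [0.5805 0.2722 0.2029] mean Tz,tau6,F [  0.051   0.111   5.881  24.68  -11.351] sd [0.021 0.116] gap 0.014
```

The lateral force rose to 24 N: the turning axis is about 5 mm further in +x, near (0.585, 0.270). I'll release, recentre and regrip.

Emit:
jog_arm:
  plan:
    - {"linear":[0,0,0],"spin":0}
    - {"linear":[-0.013,0.011,0],"spin":0}
    - {"linear":[-0.013,0.011,0],"spin":0}
  grip: 180

```text
time_s: 8.5
tool_pos: [0.5853, 0.2704, 0.203]
tool_rot: [3.142, 0.0, 2.653]
ft_force: [-0.6, -0.5, 0.6]
finger_gap: 0.0269
grasp_force: 0.0
```

Emit:
jog_arm:
  plan:
    - {"linear":[0,0,0],"spin":0}
    - {"linear":[0,0,0],"spin":0}
    - {"linear":[0,0,0],"spin":0}
    - {"linear":[0,0,0],"spin":0}
  grip: 255
  grip_force: 25

```text
time_s: 9.0
tool_pos: [0.5848, 0.2704, 0.2029]
tool_rot: [-3.141, 0.0, 2.653]
ft_force: [0.7, -2.2, -0.1]
finger_gap: 0.0137
grasp_force: 25.0
```

```bash
python3 rd.py
```

```text
9.2 yaw 152.01 [0.5848 0.2704 0.2029] mean Tz,tau6,F [-0.125 -0.138 -0.333 -3.281  0.246] sd [0.027 0.   ] gap 0.0137
```

Emit:
jog_arm:
  plan:
    - {"linear":[0,0,0],"spin":0.033}
    - {"linear":[0,0,0],"spin":0.066}
    - {"linear":[0,0,0],"spin":0.066}

```text
time_s: 9.57
tool_pos: [0.5848, 0.2704, 0.2029]
tool_rot: [-3.141, 0.0, 2.55]
ft_force: [0.6, -3.8, -0.0]
finger_gap: 0.0138
grasp_force: 25.0
```

```bash
python3 rd.py
```

```text
9.775 yaw 146.12 [0.5849 0.2705 0.203 ] mean Tz,tau6,F [-0.102 -0.056  0.387 -2.708 -0.482] sd [0.029 0.08 ] gap 0.0138
```

Emit:
jog_arm:
  plan:
    - {"linear":[0,0,0],"spin":0.033}
    - {"linear":[0,0,0],"spin":0.066}
    - {"linear":[0,0,0],"spin":0.066}

```text
time_s: 10.15
tool_pos: [0.5849, 0.2706, 0.2029]
tool_rot: [3.141, 0.0, 2.447]
ft_force: [1.8, -1.6, -1.6]
finger_gap: 0.0137
grasp_force: 25.0
```

```bash
python3 rd.py
```

```text
10.35 yaw 140.19 [0.5849 0.2706 0.2029] mean Tz,tau6,F [-0.09  -0.054  1.64  -2.178 -1.485] sd [0.032 0.075] gap 0.0138
```

Emit:
jog_arm:
  plan:
    - {"linear":[0,0,0],"spin":0.033}
    - {"linear":[0,0,0],"spin":0.066}
    - {"linear":[0,0,0],"spin":0.066}

```text
time_s: 10.72
tool_pos: [0.585, 0.2707, 0.2029]
tool_rot: [3.141, 0.0, 2.343]
ft_force: [3.7, -1.4, -3.1]
finger_gap: 0.0142
grasp_force: 25.0
```

```bash
python3 rd.py
```

```text
10.925 yaw 134.25 [0.585  0.2706 0.203 ] mean Tz,tau6,F [-0.085 -0.05   3.281 -0.22  -3.235] sd [0.036 0.074] gap 0.0136
```

Emit:
jog_arm:
  plan:
    - {"linear":[0,0,0],"spin":0.033}
    - {"linear":[0,0,0],"spin":0.066}
    - {"linear":[0,0,0],"spin":0.066}

```text
time_s: 11.3
tool_pos: [0.585, 0.2707, 0.203]
tool_rot: [3.141, 0.0, 2.239]
ft_force: [5.8, 0.6, -5.0]
finger_gap: 0.0136
grasp_force: 25.0
```

```bash
python3 rd.py
```

```text
11.5 yaw 128.33 [0.5851 0.2707 0.203 ] mean Tz,tau6,F [-0.136 -0.08   5.194  0.685 -4.566] sd [0.029 0.059] gap 0.014
```

Emit:
jog_arm:
  plan:
    - {"linear":[0,0,0],"spin":0.033}
    - {"linear":[0,0,0],"spin":0.066}
    - {"linear":[0,0,0],"spin":0.066}

```text
time_s: 11.88
tool_pos: [0.5852, 0.2708, 0.203]
tool_rot: [3.141, 0.0, 2.136]
ft_force: [6.2, 0.7, -5.1]
finger_gap: 0.0139
grasp_force: 25.0
```

```bash
python3 rd.py
python3 - <<'E'
from h import *
s=get("side"); cv2.imwrite("pics/s2.png",cv2.resize(s["frame"][220:400,50:250,::-1],None,fx=3,fy=3,interpolation=cv2.INTER_CUBIC))
E
```

```text
12.075 yaw 122.39 [0.5852 0.2708 0.203 ] mean Tz,tau6,F [-0.081 -0.069  5.644  1.64  -5.134] sd [0.045 0.051] gap 0.0142
```

View pics/s2.png

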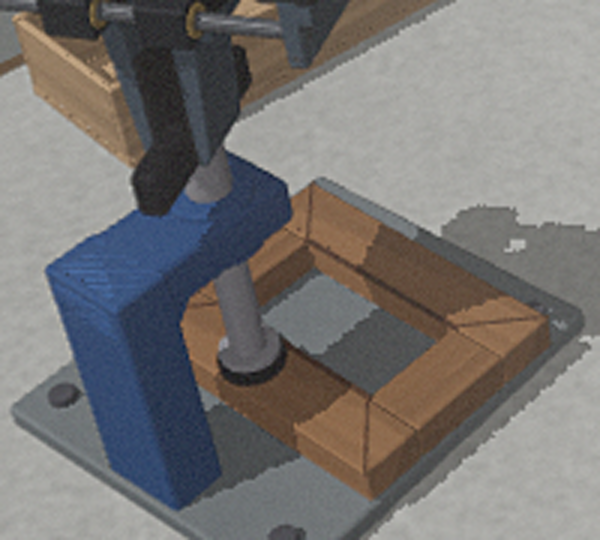

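The crop shows the handle turned with the gripper, the pad at about (252,365) on or just above the rail, and the frame unmoved. Static torque isn't informative, so I'll work out the touch angle from how far the pad dropped between the first picture and now.

```bash
cat > pad.py <<'E'
from h import *
def proj(im,P): return cv2.projectPoints(np.array([P],float),np.array(im["rvec"],float),np.array(im["tvec"],float),np.array([[im["fx"],0,im["cx"]],[0,im["fy"],im["cy"]],[0,0,1.]]),None)[0].ravel()
s=get("side"); a=cv2.imread("pics/side0.png").astype(np.float32); b=s["frame"][:,:,::-1].astype(np.float32)
save(s,"side_now.png")
p0=proj(s,[.585,.27,.05]); p1=proj(s,[.585,.27,.045]); print("px per 5mm",p1-p0,p0)
def trk(x,y,w,h,up=8):
    T=cv2.resize(a[y:y+h,x:x+w],None,fx=up,fy=up,interpolation=cv2.INTER_CUBIC); m=10
    I=cv2.resize(b[y-m:y+h+m,x-m:x+w+m],None,fx=up,fy=up,interpolation=cv2.INTER_CUBIC)
    r=cv2.matchTemplate(I,T,cv2.TM_CCOEFF_NORMED); _,v,_,l=cv2.minMaxLoc(r); return round(v,3),l[0]/up-m,l[1]/up-m
for w in [(119,326,28,24),(121,328,24,18),(120,334,26,16),(118,330,30,20)]: print("pad",w,trk(*w))
for w in [(150,355,40,35),(205,310,30,30),(60,370,30,30)]: print("static",w,trk(*w))
E
python3 pad.py; python3 st.py
```

```text
px per 5mm [0.58962607 2.32084916] [131.68412957 333.85144667]
pad (119, 326, 28, 24) (0.94, 0.75, 2.375)
pad (121, 328, 24, 18) (0.954, 0.75, 2.5)
pad (120, 334, 26, 16) (0.955, 0.625, 2.5)
pad (118, 330, 30, 20) (0.924, 0.875, 2.375)
static (150, 355, 40, 35) (0.989, 0.0, 0.0)
static (205, 310, 30, 30) (0.598, -5.625, -10.0)
static (60, 370, 30, 30) (0.996, 0.0, 0.0)
12.175 [0.5852 0.2708 0.203 ] yaw 122.39 F [ 5.85  1.18 -5.78] T [ 0.175 -1.248 -0.109] j6 -0.168 tau6 -0.111 0.013753054603156921 24.99864935874939
```

The pad dropped 5.3 mm, so touch was at about 0.88 rad (50°), and the handle is at 57.6°. About 18° more gives roughly 25° past touch.

Emit:
jog_arm:
  plan:
    - {"linear":[0,0,0],"spin":0.05}
    - {"linear":[0,0,0],"spin":0.1}
    - {"linear":[0,0,0],"spin":0.15}
    - {"linear":[0,0,0],"spin":0.2}
    - {"linear":[0,0,0],"spin":0.2}

```text
time_s: 12.8
tool_pos: [0.5855, 0.2709, 0.203]
tool_rot: [3.14, -0.0, 1.821]
ft_force: [9.3, 1.9, -7.3]
finger_gap: 0.0139
grasp_force: 25.0
```

```bash
python3 pad.py; python3 st.py
```

```text
px per 5mm [0.58962607 2.32084916] [131.68412957 333.85144667]
pad (119, 326, 28, 24) (0.938, 0.75, 2.375)
pad (121, 328, 24, 18) (0.953, 0.75, 2.5)
pad (120, 334, 26, 16) (0.954, 0.625, 2.5)
pad (118, 330, 30, 20) (0.923, 0.75, 2.375)
static (150, 355, 40, 35) (0.99, 0.0, 0.0)
static (205, 310, 30, 30) (0.647, -7.125, -10.0)
static (60, 370, 30, 30) (0.996, 0.0, 0.0)
12.85 [0.5855 0.2709 0.203 ] yaw 104.39 F [ 7.52  3.44 -7.44] T [ 4.240e-01 -1.661e+00  1.000e-03] j6 0.146 tau6 0.192 0.01367407580471376 24.998027086257935
```

The pad did not drop any further, so touch is confirmed; the handle is at 75.6°, about 25° past it. Let go and rise.

Emit:
jog_arm:
  plan:
    - {"linear":[0,0,0],"spin":0}
    - {"linear":[0,0,0],"spin":0}
    - {"linear":[0,0,0],"spin":0}
    - {"linear":[0,0,-0.06],"spin":0}
    - {"linear":[0,0,-0.2],"spin":0}
    - {"linear":[0,0,-0.4],"spin":0}
    - {"linear":[0,0,-0.5],"spin":0}
    - {"linear":[0,0,-0.5],"spin":0}
  grip: 140

```text
time_s: 13.85
tool_pos: [0.5858, 0.271, 0.3572]
tool_rot: [3.136, -0.001, 1.821]
ft_force: [0.7, -0.8, 0.5]
finger_gap: 0.0407
grasp_force: 0.0
```

```bash
python3 pad.py; python3 st.py
python3 - <<'E'
from h import *
s=get("side"); a=cv2.resize(s["frame"][100:400,50:450,::-1],None,fx=2,fy=2); cv2.imwrite("pics/s3.png",a)
E
```

```text
px per 5mm [0.58962607 2.32084916] [131.68412957 333.85144667]
pad (119, 326, 28, 24) (0.937, 0.75, 2.375)
pad (121, 328, 24, 18) (0.952, 0.75, 2.5)
pad (120, 334, 26, 16) (0.953, 0.625, 2.5)
pad (118, 330, 30, 20) (0.923, 0.875, 2.375)
static (150, 355, 40, 35) (0.989, 0.0, 0.0)
static (205, 310, 30, 30) (0.701, 0.25, 0.0)
static (60, 370, 30, 30) (0.996, 0.0, 0.0)
13.9 [0.5851 0.2707 0.3549] yaw 104.32 F [ 0.05 -0.09 -0.81] T [-0.002 -0.088  0.003] j6 0.147 tau6 0.0 0.041073454305871476 0.0
```

View pics/s3.png

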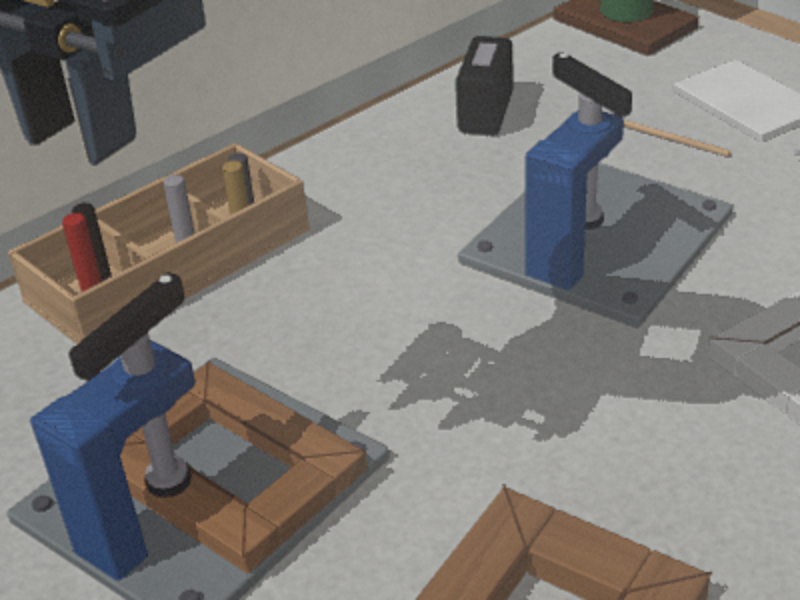

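The picture shows the gripper clear of everything. The left handle is turned about 75° (dotted end at 165,282), its pad sits on the frame at (165,480), the frame hasn't moved, and the spare handle is untouched.

```bash
python3 -c "
from plant import order
print(order.sign_off())"
```

```text
the job is handed in; nothing more can be done
None
```

I turned the handle of the press holding the small brown frame about 76° clockwise, roughly 25° past first touch (judged from the pad's drop in the images), then let go and handed the job in; the frame and the spare handle look unmoved.

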